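# Unlock a logger probe by feel and hang it at the inspection camera

### The job

Take the taller probe (the one with the flat-sided head) out of its upright twist-lock holder: it is locked inside, so turn it clockwise as seen from above, trying gently upward as you go and taking a new grip if your wrist runs out, until you feel it come free, then draw it right out. Hang it upright by its collar in the fork of the inspection stand, well inside the slot, and let go. Leave everything else where it stands.

Things in the scene. Friction and masses are not known exactly. Their poses are not given: they have to be found in the camera images.
- probe: Tall logger probe, 160 mm long, 0.2 kg. Origin at the lower tip of its stem, z up the stem. Steel stem 8 mm thick, z = 0 to 84; cross pin at z = 44; round steel collar 52 mm wide, z = 84 to 90; above it a white flat-sided head 44 mm along x, 26 mm along y, z = 90 to 160: grip it across the 26 mm. At the start it stands in the holder, collar resting on the rim.
- probe_collar (a point): Centre of the underside of the tall probe's collar, 84 mm above the stem's tip, on its axis.
- probe_head (a point): Centre of the tall probe's head, 125 mm above the stem's tip, on its axis.
- cross_pin (a point): Middle of the steel pin through the tall probe's stem, 44 mm above the tip; square, 6 mm thick, 34 mm long, along the probe's x. It is caught under a hidden locking plate: the probe lifts 6 mm, then stops. It comes free where the pin meets the plate's 13 mm wide slot, 0.4 to 2.25 rad clockwise from where it stands; this can only be felt, and passes within about 0.18 rad.
- holder: Fixed upright holder of the tall probe: aluminium tube 54 mm outer, 40 mm inner diameter, rim 100 mm high, on a round foot 96 mm wide. Origin at the centre of its underside, z up. The locking plate inside is 20 mm thick; the pin is above it once the probe has risen 29 mm. The plate may sit at any angle in it.
- stand: Fixed inspection stand. Origin on its underside, straight below fork_seat, z up. Dark base plate 150 (x) x 200 (y) x 12 mm centred at x = 20, y = -35; aluminium post x = 33 to 57, y = -15 to 15, 125 mm high, carrying a level fork whose slot runs along x, open at the -x end; small blue camera at y = -65 to -125, 65 mm high, its lens reaching in to y = -37.
- fork_seat (a point): Point on the top plane of the fork, 125 mm above the bench, midway between its two tines. From it the 16 mm wide slot runs to its open end at x = -32 mm and its closed end at x = +14 mm (stand's axes). Tines are 14 mm wide, 10 mm thick. The hung probe's collar lies on the tines with its stem near this point.
- spare_probe: Bystander: a shorter probe with a low round head (34 mm diameter), 100 mm long, standing in a second holder of the same form. Origin at the stem's tip.
- mouse: Bystander: black computer mouse, about 85 mm long, on a white mat. Origin under it.
- caliper: Bystander: steel caliper 200 mm long lying flat. Origin under the middle of its beam.
- pen_cup: Bystander: grey cup of pens, 72 mm wide, pens up to 110 mm high. Origin under its centre.
- jar: Bystander: amber jar, 56 mm wide, 80 mm high. Origin under its centre.
- gauge_block: Bystander: steel block 60 x 35 x 30 mm. Origin under its centre.
Not all that is in view belongs to the job. Leave any red or yellow look-alike of the probe alone.

How it is judged:
On the way:
1. the tall probe, held in the fingers, is drawn right out of its holder: stem tip above the rim (z of probe in the frame of holder above 0.102 m and contact force between probe and the fingers above 0.5 N), for 0.1 s.
At the end, for the whole second after the job is handed in: The tall probe hangs at rest in the stand's fork, upright within 0.1 rad, its collar lying on the tines (underside within 3 mm below to 4 mm above their top plane), its axis in the slot (within 7 mm of the middle line, and from 18 mm before to 13 mm beyond the seat point along the slot); released (x of probe_collar in the frame of fork_seat between -0.018 and 0.013 m and y of probe_collar in the frame of fork_seat between -0.007 and 0.007 m and z of probe_collar in the frame of fork_seat between -0.003 and 0.004 m and angle between probe's own z axis and vertical below 0.1 rad and linear speed of probe below 0.02 m/s and angular speed of probe below 0.2 rad/s); the robot touches nothing.
It fails at once if a bystander is shifted by more than 30 mm (distance of any of spare_probe, mouse, caliper, pen_cup, jar, gauge_block from where it was at the start of the episode above 0.03 m).
It also fails if it takes over 64 s, if anything falls off the work surface, if the arm or the gripper's body presses on something with over 40 N, if the wrist force passes 120 N, or if a joint passes its speed limit or range.

### The arm

A 6-joint arm with a two-finger parallel gripper is mounted at the origin on the work surface. World frame = base frame: x ahead of the robot, y to its left, z up, the work surface at z = 0. Lengths are in m, angles in rad, forces in N, time in s.
With the tool pointing down it reaches from about 0.3 to 0.85 m from the base axis. Payload 4.2 kg.
Tool frame: the origin (TCP) lies on the centre line of the jaws, within the pads' length; the fingertips stand 25 mm ahead of it and the grasp point (between the pads) lies 6 mm ahead of it (env.tip_reach is the distance from the TCP to the fingertips, in m); z points along the fingers, y is the line along which they close (so a half turn about z gives the same grasp; the last joint's range is limited). The gripper opens to 91 mm and grips with 3 to 60 N. Pads are 32 mm wide; open, the fingers measure 118 mm over their backs; the gripper's body (76 mm by 178 mm) begins 60 mm behind the grasp point.
Start: joints at [-1.307, 0.32, 1.565, -0, 1.257, -0.02], TCP at [0.161, -0.552, 0.239] pointing down, gripper open.
Joint ranges: [-3.11, 3.11], [-0.84, 2.01], [0.21, 2.61], [-1.34, 4.49], [0.05, 2.63], [-2.56, 2.56]. Speed limits (rad/s): [2.57, 2.57, 3.14, 3.14, 3.14, 3.14].

### API

Orientations are given as a unit quaternion [x, y, z, w].
In Python, from rig import env, set_gripper, cams, workorder, monitor gives the robot as it stands. Calls block until the motion is done:
- env.move_to(position, orientation): joint-space move of the TCP to a pose.
- env.servo_line(position, rotation=None, rate=0.15): straight line of the TCP; rotation=None keeps the orientation; rate is the mean speed in m/s.
- env.movej(angles): joint-space move.
- set_gripper(opening): opening from 0.0 (shut) to 1.0 (fully open); the grip force is fixed at half the most; returns when the fingers have stopped.
- env.sleep(seconds).
- env.solve_ik(position, orientation): joint angles nearest the present ones, or None.
- cams.camera(name): name is "scene" or "top" or "wrist"; returns a dict with "image" (400x640x3 uint8, red, green, blue), "fx", "fy", "cx", "cy" (pixels), "world_from_camera" (4x4, takes a point from camera to world coordinates). Camera axes: x right, y up, looking along -z (the intrinsics and any distortion apply to the point x, -y, -z); pixel columns grow to the right and rows downward; lengths in m; the calibration is good to about 2 mm. A picture is of the moment at which its call begins. There is no depth.
A pose or a line that the arm cannot do raises env.PlanningError and nothing moves.
- workorder.sign_off(): hands the job in; it is judged then, once.
Readings, each from a call of its own:
- monitor.read_clock(): time.
- monitor.read_joint_pos(): joint angles.
- monitor.read_joint_vel(): joint speeds.
- monitor.read_effort(): joint torques, N m.
- monitor.read_tool_pos(): TCP position.
- monitor.read_ee_rot(): TCP orientation.
- monitor.read_force(): force on the tool from outside, world axes, zero at the start.
- monitor.read_wrist_torque(): the same for the moment, N m.
- monitor.read_opening(): opening from 0.0 (shut) to 1.0 (fully open).
- monitor.read_gripper_force(): force on a finger pad.
Only numpy, scipy, OpenCV 4.12 (cv2) and the standard library are available. Lean on these libraries where they do the work, as an engineer would, in place of code of your own. Each camera call takes 0.05 s, during which the arm holds its last target. There are 200 camera calls.

## Working session

There is one attempt and no reset: what is moved stays moved. The work goes in short steps, each a Python script; the robot and the scene stay as the last script left them, time stands still between calls to the robot, and variables do not carry over. Pictures are saved under pics/ and viewed, at most 10 in all, crops included, and the job is handed in when it is done.

```bash
mkdir -p pics; ls; python3 - <<'E'
from rig import env,cams,monitor
import cv2
for n in ("scene","top"):
    c=cams.camera(n); cv2.imwrite(f"pics/{n}0.png",c["image"][:,:,::-1]); print(n,c["fx"],c["fy"],c["cx"],c["cy"],c["world_from_camera"].round(4).tolist(),[k for k in c])
print(monitor.read_clock(),monitor.read_ee_rot())
E
```

```text
pics
scene 382.6643682270103 382.6643682270103 319.3685996096539 198.01884296292985 [[-0.1487, -0.649, 0.7461, 1.2037], [0.9888, -0.0886, 0.1201, 0.2617], [-0.0119, 0.7556, 0.6549, 0.7194], [0.0, 0.0, 0.0, 1.0]] ['image', 'fx', 'fy', 'cx', 'cy', 'world_from_camera']
top 475.99103803684216 475.99103803684216 319.5662232024088 204.07639953678313 [[-0.0215, 0.998, -0.0601, 0.471], [-0.9996, -0.0227, -0.0194, 0.1296], [-0.0207, 0.0596, 0.998, 1.35], [0.0, 0.0, 0.0, 1.0]] ['image', 'fx', 'fy', 'cx', 'cy', 'world_from_camera']
0.1 [ 9.89946462e-01  1.41440282e-01 -1.13680271e-04 -7.97636545e-04]
```

View pics/scene0.png

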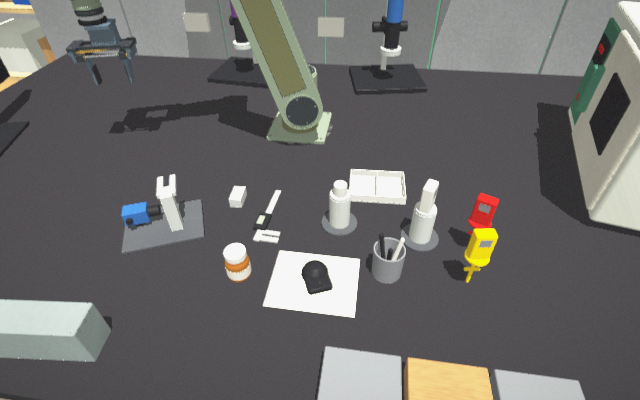

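View pics/top0.png

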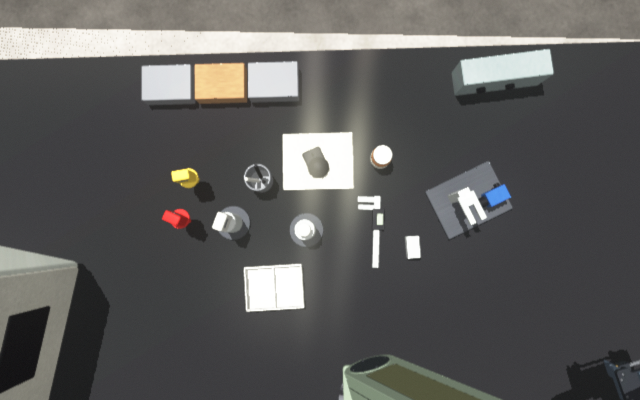

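The scene view shows the tall probe at about (426,200) with its foot at (420,237), and the stand at (168,205). In the top view the probe head is at (220,221), its foot at (233,223), and the fork tines at about (470,207), opening toward the lower right. I'll get rough positions from these, then use the wrist camera.

```bash
cat > h.py <<'E'
import numpy as np, cv2
from rig import env,set_gripper,cams,workorder,monitor
from scipy.spatial.transform import Rotation as R
def ray(c,u,v):
    M=np.array(c["world_from_camera"]); d=M[:3,:3]@np.array([(u-c["cx"])/c["fx"],-(v-c["cy"])/c["fy"],-1]); return M[:3,3],d/np.linalg.norm(d)
def plane(c,u,v,z):
    o,d=ray(c,u,v); return o+d*(z-o[2])/d[2]
def tri(rays):
    A=sum(np.eye(3)-np.outer(d,d) for o,d in rays); b=sum((np.eye(3)-np.outer(d,d))@o for o,d in rays)
    p=np.linalg.solve(A,b); return p,[np.linalg.norm((np.eye(3)-np.outer(d,d))@(p-o)) for o,d in rays]
def proj(c,p):
    M=np.array(c["world_from_camera"]); q=M[:3,:3].T@(np.asarray(p)-M[:3,3]); return np.array([c["cx"]+c["fx"]*q[0]/-q[2],c["cy"]-c["fy"]*q[1]/-q[2]])
def down(yaw): # tool z down, tool y axis at angle yaw from world x
    y=np.array([np.cos(yaw),np.sin(yaw),0]); z=np.array([0,0,-1.]); return R.from_matrix(np.c_[np.cross(y,z),y,z]).as_quat()
def shot(name,file=None):
    c=cams.camera(name)
    if file: cv2.imwrite(f"pics/{file}.png",c["image"][:,:,::-1])
    return c
E
python3 - <<'E'
from h import *
t=shot("top");s=shot("scene")
print("head top",tri([ray(t,220,221),ray(s,431,183)]))
print("foot",plane(t,233,223,0.01),plane(s,420,237,0.01))
print("fork ends top",plane(t,483,219,.125),plane(t,474,221,.125),plane(t,466,192,.125))
print("fork scene",plane(s,160,179,.125),plane(s,173,177,.125),plane(s,168,197,.125))
M=R.from_quat(monitor.read_ee_rot()).as_matrix();w=shot("wrist","w0")
W=np.array(w["world_from_camera"]);print("cam in tool",(M.T@(W[:3,3]-monitor.read_tool_pos())).round(4),(M.T@W[:3,:3]).round(3).tolist(),w["fx"],w["cx"],w["cy"],M.round(2).tolist())
for p in ([.45,.33,.28],[.45,-.2,.28]):
  for y in np.arange(-3,3.2,.5): print(p,y.round(2),np.round(env.solve_ik(p,down(y)),2) if env.solve_ik(p,down(y)) is not None else None)
E
```

```text
head top (array([0.5051842 , 0.40101548, 0.18014748]), [np.float64(0.0020510845976717974), np.float64(0.0020510845976718377)])
foot [0.5036303  0.40125767 0.01      ] [0.5095819  0.40547934 0.01      ]
fork ends top [ 0.49699436 -0.26348626  0.125     ] [ 0.49239061 -0.24043128  0.125     ] [ 0.5671844  -0.22306766  0.125     ]
fork scene [ 0.50829005 -0.25883484  0.125     ] [ 0.49599578 -0.22952356  0.125     ] [ 0.57182877 -0.20731585  0.125     ]
cam in tool [ 0.0738  0.0003 -0.1466] [[-0.002, 0.964, 0.265], [1.0, 0.002, -0.0], [-0.001, 0.265, -0.964]] 329.1021713261109 318.37443998184693 199.6611384009013 [[0.96, 0.28, -0.0], [0.28, -0.96, 0.0], [0.0, -0.0, -1.0]]
[0.45, 0.33, 0.28] -3.0 None
[0.45, 0.33, 0.28] -2.5 None
[0.45, 0.33, 0.28] -2.0 None
[0.45, 0.33, 0.28] -1.5 [ 0.61  0.27  1.53 -0.    1.34  2.11]
[0.45, 0.33, 0.28] -1.0 [ 0.61  0.27  1.53 -0.    1.34  1.61]
[0.45, 0.33, 0.28] -0.5 [ 0.61  0.27  1.53 -0.    1.34  1.11]
[0.45, 0.33, 0.28] 0.0 [ 0.61  0.27  1.53 -0.    1.34  0.61]
[0.45, 0.33, 0.28] 0.5 [ 0.61  0.27  1.53 -0.    1.34  0.11]
[0.45, 0.33, 0.28] 1.0 [ 0.
[... 277 characters left out ...]

[0.45, -0.2, 0.28] -3.0 None
[0.45, -0.2, 0.28] -2.5 [-0.44  0.16  1.67 -0.    1.31  2.06]
[0.45, -0.2, 0.28] -2.0 [-0.44  0.16  1.67 -0.    1.31  1.56]
[0.45, -0.2, 0.28] -1.5 [-0.44  0.16  1.67 -0.    1.31  1.06]
[0.45, -0.2, 0.28] -1.0 [-0.44  0.16  1.67 -0.    1.31  0.56]
[0.45, -0.2, 0.28] -0.5 [-0.44  0.16  1.67 -0.    1.31  0.06]
[0.45, -0.2, 0.28] 0.0 [-0.44  0.16  1.67 -0.    1.31 -0.44]
[0.45, -0.2, 0.28] 0.5 [-0.44  0.16  1.67 -0.    1.31 -0.94]
[0.45, -0.2, 0.28] 1.0 [-0.44  0.16  1.67 -0.    1.31 -1.44]
[0.45, -0.2, 0.28] 1.5 [-0.44  0.16  1.67 -0.    1.31 -1.94]
[0.45, -0.2, 0.28] 2.0 [-0.44  0.16  1.67 -0.    1.31 -2.44]
[0.45, -0.2, 0.28] 2.5 None
[0.45, -0.2, 0.28] 3.0 None
```

```bash
python3 - <<'E'
from h import *
import pickle
out={}
V=[("s1",[.49,-.235,.33],-.5),("s2",[.56,-.235,.33],-.5+np.pi/2),("p1",[.50,.36,.36],-.3),("p2",[.50,.43,.36],.9)]
for n,p,y in V:
    env.move_to(p,down(y)); env.sleep(.2); out[n]=shot("wrist",n)
pickle.dump(out,open("views.pkl","wb")); print(monitor.read_clock())
g=np.vstack([np.hstack([out[a]["image"] for a in r]) for r in (("s1","s2"),("p1","p2"))])
cv2.imwrite("pics/grid.png",cv2.resize(g[:,:,::-1],(800,500),interpolation=cv2.INTER_AREA))
E
```

```text
7.4917
```

View pics/grid.png

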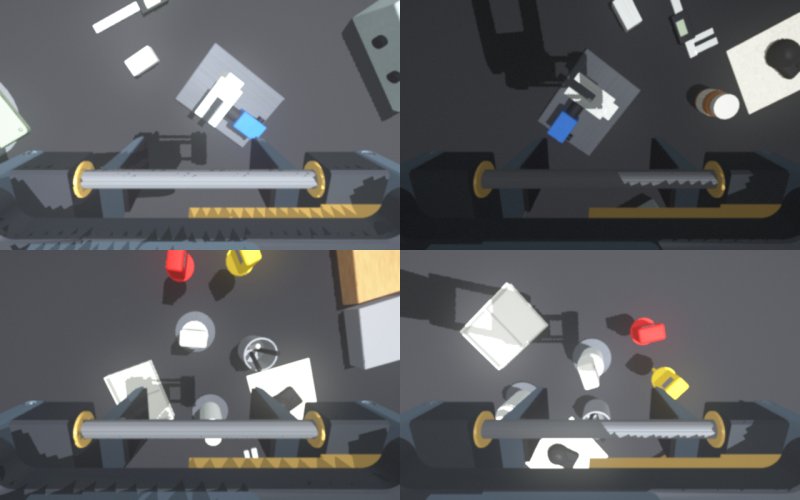

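The fork is at about (218,98) and (590,95) in grid pixels, and the head at (195,335) and (590,370). The fork and the probe both appear in both of their views. I'll take enlarged crops for precise pixels.

```bash
python3 - <<'E'
from h import *
import pickle
o=pickle.load(open("views.pkl","rb"))
B={"s1":(280,90),"s2":(240,90),"p1":(265,90),"p2":(260,125)}
T=[]
for n,(x,y) in B.items():
    im=cv2.resize(o[n]["image"][y:y+100,x:x+133,::-1],(399,300),interpolation=cv2.INTER_NEAREST)
    for k in range(0,133,20): cv2.putText(im,str(x+k),(k*3,8),0,.3,(0,255,255)); cv2.line(im,(k*3,8),(k*3,14),(0,255,255))
    for k in range(0,100,20): cv2.putText(im,str(y+k),(0,k*3+4),0,.3,(0,255,0)); cv2.line(im,(18,k*3),(24,k*3),(0,255,0))
    T.append(im)
cv2.imwrite("pics/crops.png",np.vstack([np.hstack(T[:2]),np.hstack(T[2:])]))
E
```

```text
(no output)
```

View pics/crops.png

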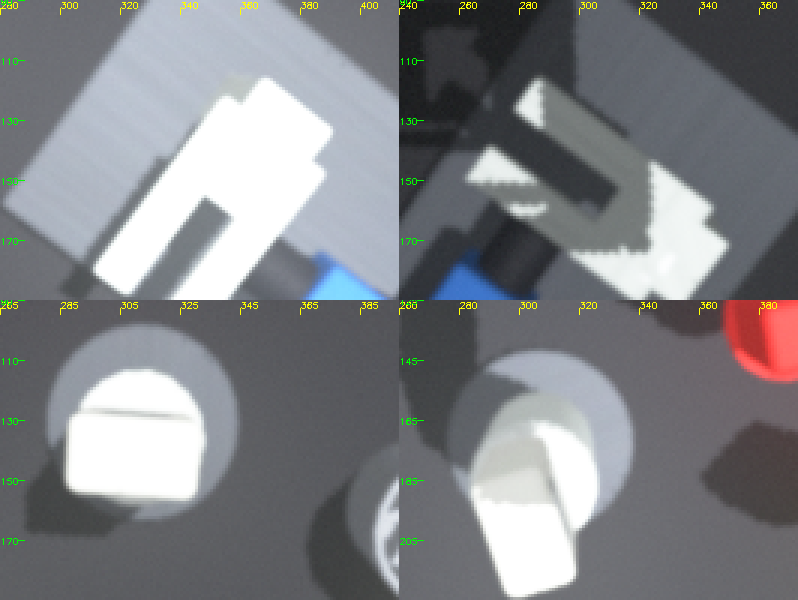

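The crops show the fork slot's closed corners at about (345,156) and (354,162) in s1, and (308,160) in s2. The probe's top face spans about x 288–332, y 129–156 in p1. In p2 the top face is unclear and the s1 tine ends are cut off, so I'll enlarge those two with better contrast.

```bash
python3 - <<'E'
from h import *
import pickle
o=pickle.load(open("views.pkl","rb"))
B={"s1":(295,105),"s2":(255,105),"p1":(275,105),"p2":(265,145)}
T=[]
for n,(x,y) in B.items():
    s=80 if n[0]=='s' else 66
    im=o[n]["image"][y:y+int(s*.95),x:x+s,::-1]
    im=cv2.LUT(im,(255*(np.arange(256)/255)**2.2).astype(np.uint8)) 
    k=400//s; im=cv2.resize(im,None,fx=k,fy=k,interpolation=cv2.INTER_CUBIC)
    for j in range(0,s,10):
        cv2.putText(im,str(x+j),(j*k,8),0,.33,(0,255,255)); cv2.line(im,(j*k,8),(j*k,16),(0,255,255))
        if j*k<im.shape[0]: cv2.putText(im,str(y+j),(0,j*k+4),0,.33,(0,255,0)); cv2.line(im,(22,j*k),(28,j*k),(0,255,0))
    T.append(cv2.copyMakeBorder(im,0,300-im.shape[0] if im.shape[0]<300 else 0,0,400-im.shape[1],0)[:300])
cv2.imwrite("pics/crops2.png",np.vstack([np.hstack(T[:2]),np.hstack(T[2:])]))
E
```

```text
(no output)
```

View pics/crops2.png

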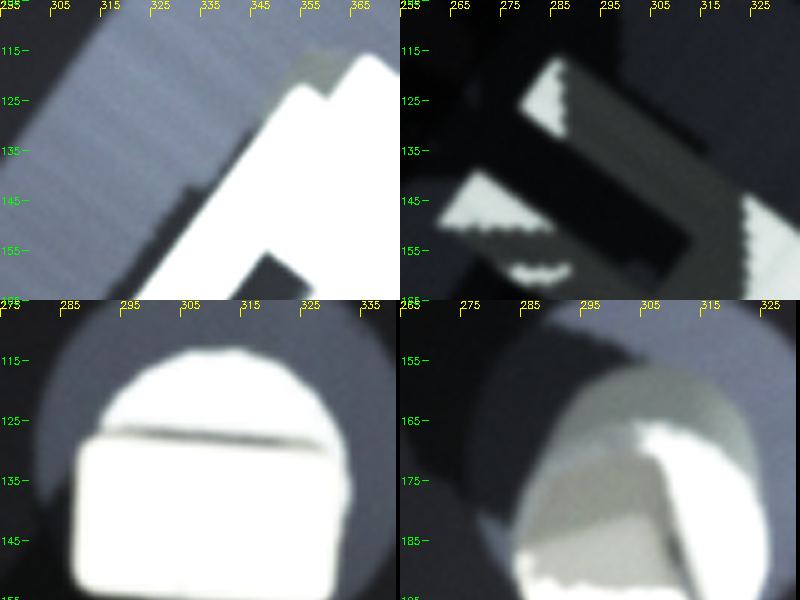

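In the enlargements the fork's left tine ends at s1 (311,180)/(322,188) and s2 (287,116)/(279,126). The closed slot corners are s1 (348,156)/(358,163) and s2 (313,153)/(306,162). The head's top face corners are p1 (288,128),(331,130),(331,156),(288,154) and p2 (285,187),(307,181),(319,218),(298,224).

```bash
python3 - <<'E'
from h import *
import pickle
o=pickle.load(open("views.pkl","rb"))
P=lambda a,pa,b,pb:tri([ray(o[a],*pa),ray(o[b],*pb)])
F=[]
for n,a,b in (("Q1",(348.3,155.6),(313,152.6)),("Q2",(357.6,162.6),(306,162)),("Eo",(311,180),(287.4,116.4)),("Ei",(322.3,188),(279,126))):
    p,r=P("s1",a,"s2",b); print(n,p.round(4),np.round(r[0],4),plane(o["s1"],*a,.125).round(4),plane(o["s2"],*b,.125).round(4)); 
print("E2 i/o s2",plane(o["s2"],270.6,139.4,.125).round(4),plane(o["s2"],263,150,.125).round(4))
p1=[(288.3,128),(331.3,130),(331,156.3),(287.5,154)];p2=[(285.3,187),(307,181),(319,218.3),(297.7,224.3)]
print("head top",P("p1",np.mean(p1,0),"p2",np.mean(p2,0)))
for n,pp in (("p1",p1),("p2",p2)):
    q=np.array([plane(o[n],*x,.176)[:2] for x in pp]); print(n,q.round(4).tolist(),q.mean(0))
    for i in range(4):
        d=q[(i+1)%4]-q[i]; print("  len %.4f ang %.3f"%(np.hypot(*d),np.arctan2(d[1],d[0])%np.pi))
print("foot",plane(o["p1"],312.7,130.3,.005).round(4))
E
```

```text
Q1 [ 0.5292 -0.226   0.1364] 0.0005 [ 0.5298 -0.2283  0.125 ] [ 0.53   -0.2265  0.125 ]
Q2 [ 0.5343 -0.2372  0.1359] 0.0006 [ 0.535  -0.2398  0.125 ] [ 0.5352 -0.238   0.125 ]
Eo [ 0.4846 -0.2294  0.144 ] 0.0006 [ 0.4819 -0.2323  0.125 ] [ 0.4845 -0.2316  0.125 ]
Ei [ 0.4893 -0.2431  0.1372] 0.0006 [ 0.4884 -0.2461  0.125 ] [ 0.4887 -0.2442  0.125 ]
E2 i/o s2 [ 0.4963 -0.259   0.125 ] [ 0.502  -0.2718  0.125 ]
head top (array([0.50414063, 0.40283374, 0.17469177]), [np.float64(0.00040241026456451165), np.float64(0.0004024102645645423)])
p1 [[0.4883, 0.4218], [0.5281, 0.4074], [0.5203, 0.3827], [0.4793, 0.3979]] [0.50399115 0.4024548 ]
  len 0.0423 ang 2.794
  len 0.0259 ang 1.267
  len 0.0437 ang 2.786
  len 0.0256 ang 1.213
p2 [[0.4802, 0.4004], [0.4892, 0.4219], [0.5285, 0.4064], [0.5196, 0.3845]] [0.50437114 0.40332812]
  len 0.0233 ang 1.172
  len 0.0422 ang 2.765
  len 0.0237 ang 1.186
  len 0.0425 ang 2.757
foot [0.5048 0.4034 0.005 ]
```

The head centre is at (0.504, 0.403), with its top at z 0.175 (0.176 expected) and its short axis at yaw 1.20. The fork seat is at about (0.521, -0.239), stand yaw 0.437, and the tine width, span and slot match the given sizes. Next I'll grip and feel the free play.

```bash
python3 - <<'E'
from h import *
t=shot("top");s=shot("scene")
print("red",tri([ray(t,171,217),ray(s,487,198)]),"yellow",tri([ray(t,180,176),ray(s,485,232)]))
q=down(1.20); x,y=.5042,.4030
set_gripper(.6)
env.move_to([x,y,.25],q); env.servo_line([x,y,.150],rate=.12)
print(monitor.read_clock(),monitor.read_tool_pos(),monitor.read_force())
set_gripper(0.0); env.sleep(.2)
print(monitor.read_opening()*.091,monitor.read_gripper_force(),monitor.read_force(),monitor.read_wrist_torque(),monitor.read_joint_pos()[5],monitor.read_clock())
for h in (.002,.004,.006,.007,.008):
    env.servo_line([x,y,.150+h],rate=.02); f=monitor.read_force(); print(h,f.round(2),monitor.read_tool_pos()[2].round(4),monitor.read_clock())
    if f[2]<-10: break
E
```

```text
red (array([0.51839176, 0.52640156, 0.16194563]), [np.float64(0.00027172005104846725), np.float64(0.00027172005104843076)]) yellow (array([0.62208151, 0.50526944, 0.15762031]), [np.float64(0.00036501430174112046), np.float64(0.00036501430174132543)])
9.8167 [0.50478257 0.40350613 0.15111685] [-0.27264728 -0.50395284  0.36737253]
0.02565341323645009 30.00024139881134 [-0.86079762 -0.19890351  2.25362113] [ 0.04370383 -0.08628931 -0.00672303] -0.5435226440720956 10.5667
0.002 [ 0.18  0.04 -1.35] 0.1516 10.8167
0.004 [-0.4  -0.14 -1.25] 0.154 11.0667
0.006 [ 0.43  0.96 -1.93] 0.1561 11.3167
0.007 [ 1.37  0.56 -5.64] 0.1563 11.5667
0.008 [  2.25   1.75 -15.85] 0.1564 11.8167
```

```bash
python3 - <<'E'
from h import *
x,y,z0=.5042,.4030,.150; yaw=1.20; free=False
env.servo_line([x,y,z0+.0052],rate=.03)
while yaw>1.2-2.5 and monitor.read_clock()<40:
    yaw-=.12
    env.move_to([x,y,z0+.0052],down(yaw)); T=monitor.read_wrist_torque()[2]
    env.servo_line([x,y,z0+.0085],rate=.02); f=monitor.read_force()
    print(round(yaw,2),f.round(1),round(T,2),monitor.read_tool_pos()[2].round(4),monitor.read_joint_pos()[5].round(3),monitor.read_clock())
    if f[2]>-6:
        env.servo_line([x,y,z0+.012],rate=.02); f=monitor.read_force(); print("try",f.round(1),monitor.read_tool_pos()[2])
        if f[2]>-6: free=True;break
    env.servo_line([x,y,z0+.0052],rate=.03)
print(free,yaw)
E
```

```text
1.08 [  4.3   3.3 -20.7] 0.03 0.1565 -0.424 12.6333
0.96 [  4.3   3.1 -20.5] -0.06 0.1566 -0.304 13.4583
0.84 [  1.8   1.  -15.3] -0.03 0.1571 -0.184 14.2833
0.72 [-0.  -0.7 -1. ] -0.02 0.1591 -0.064 15.1083
try [0.  0.5 0.4] 0.16231449615774185
True 0.7200000000000001
```

It came free after 0.48 rad clockwise. I'll draw it out, watching the force.

```bash
python3 - <<'E'
from h import *
x,y,z0=.5042,.4030,.150; yaw=.66
env.move_to([x,y,z0+.012],down(yaw)); print(monitor.read_wrist_torque().round(2),monitor.read_force().round(1))
ok=True
for h in (.017,.022,.027,.032,.037,.06,.085,.11):
    env.servo_line([x,y,z0+h],rate=.03 if h<.04 else .08); f=monitor.read_force(); print(h,f.round(1),monitor.read_tool_pos()[2].round(4))
    if np.abs(f).max()>10: ok=False;break
if ok:
    env.servo_line([x,y,.34],rate=.15); env.sleep(.2)
print(ok,monitor.read_clock(),monitor.read_force().round(2),monitor.read_gripper_force(),monitor.read_opening()*.091)
c=shot("scene","out"); t=shot("top")
cv2.imwrite("pics/out2.png",np.hstack([c["image"][80:280,300:560,::-1],t["image"][130:330,130:390,::-1]]))
E
```

```text
[-0.   -0.11  0.01] [-0.1  0.1 -1.9]
0.017 [ 0.   0.1 -2.3] 0.1674
0.022 [-0.5  0.8 -0.9] 0.1723
0.027 [-0.5  0.  -1.9] 0.1773
0.032 [-0.3 -0.  -1.8] 0.1823
0.037 [ 0.6 -0.5 -1.4] 0.1873
0.06 [-0.5  0.1 -1.8] 0.2105
0.085 [ 0.2 -0.2 -2.4] 0.2352
0.11 [-0.6 -0.3 -2.2] 0.2601
True 19.525 [ 0.87 -0.01 -2.35] 29.99969869852066 0.025950674373656505
```

View pics/out2.png

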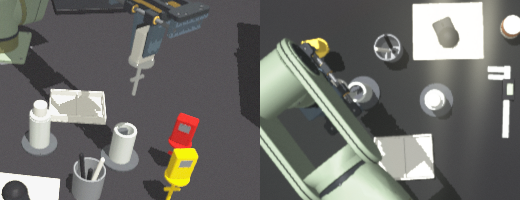

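The probe hangs clear in the fingers (scene crop, stem tip at about (137,93)), and the holder is empty at (123,128). Next I'll carry it to just before the slot mouth and look.

```bash
python3 - <<'E'
from h import *
S=np.array([.5208,-.2388]);a=.437;d=np.array([np.cos(a),np.sin(a)])
p=S-.075*d
env.move_to([*p,.34],down(a)); env.servo_line([*p,.189],rate=.15); env.sleep(.2)
print(monitor.read_clock(),monitor.read_tool_pos(),monitor.read_force().round(2))
s=shot("scene","pre_s");t=shot("top","pre_t");w=shot("wrist","pre_w")
k=monitor.read_tool_pos(); print("pred collar,tip scene",proj(s,k-[0,0,.051]),proj(s,k-[0,0,.135]),"seat",proj(s,[*S,.125]),proj(t,[*S,.125]))
A=cv2.resize(s["image"][150:250,100:233,::-1],(532,400),interpolation=cv2.INTER_CUBIC)
B=cv2.resize(w["image"][:,:,::-1],(266,166)); C=cv2.resize(t["image"][160:260,430:530,::-1],(266,234)) 
cv2.imwrite("pics/pre.png",np.hstack([A,np.vstack([B,C])]))
E
```

```text
23.3833 [ 0.45319078 -0.27075369  0.1897757 ] [ 0.13 -0.02 -1.65]
pred collar,tip scene [164.03147579 161.72893307] [172.45626954 186.53478793] seat [165.21216081 182.7152722 ] [472.90425653 209.91414701]
```

View pics/pre.png

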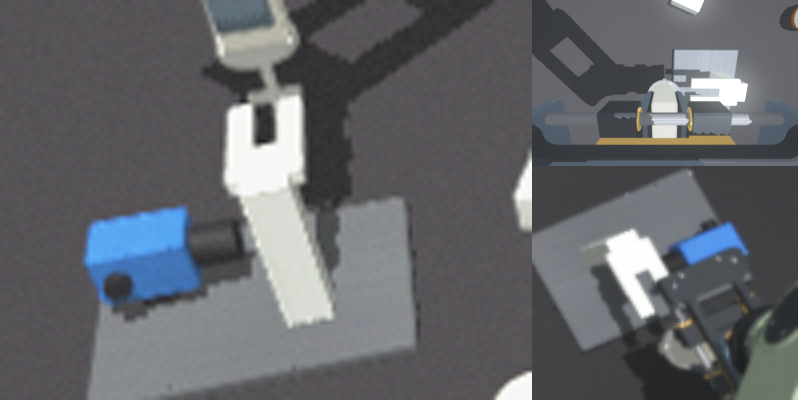

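The scene crop shows the stem at about (268,80) with the pin at (272,95), matching the predicted pin at (272,94). The slot runs from (265,98) to (263,143), so the seat lies about 1–2 mm further left than I had it. I'll shift 1 mm and slide in, watching the force.

```bash
python3 - <<'E'
from h import *
a=.437;d=np.array([np.cos(a),np.sin(a)]);n=np.array([-d[1],d[0]]);S=np.array([.5208,-.2388])+.001*n
r=lambda:(monitor.read_force(),monitor.read_wrist_torque())
ok=True
for u in (-.06,-.045,-.035,-.025,-.015,-.007,-.002):
    env.servo_line([*(S+u*d),.189],rate=.05); f,m=r(); print(u,"along/lat %.1f %.1f z %.1f"%(f[:2]@d,f[:2]@n,f[2]),m.round(2))
    if np.hypot(*f[:2])>6: ok=False;break
print(ok,monitor.read_clock())
if ok:
    p=S-.002*d
    for z in np.arange(.187,.168,-.0015):
        env.servo_line([*p,z],rate=.03); f,m=r()
        if f[2]>4: break
    print("contact cmd z",z,monitor.read_tool_pos(),f.round(1),m.round(2),monitor.read_clock())
s=shot("scene");w=shot("wrist")
A=cv2.resize(s["image"][150:250,100:233,::-1],(532,400),interpolation=cv2.INTER_CUBIC)
B=cv2.resize(w["image"][:,:,::-1],(266,166))
cv2.imwrite("pics/in.png",np.hstack([A,cv2.copyMakeBorder(B,0,234,0,0,0)]))
E
```

```text
-0.06 along/lat 0.0 -0.8 z -2.4 [-0.   -0.14  0.01]
-0.045 along/lat -0.3 0.6 z -1.4 [ 0.05 -0.08  0.04]
-0.035 along/lat 0.7 1.5 z -2.0 [ 0.01 -0.12 -0.  ]
-0.025 along/lat -0.5 0.7 z -1.9 [-0.   -0.1   0.03]
-0.015 along/lat -0.4 0.9 z -1.6 [ 0.01 -0.13  0.01]
-0.007 along/lat 1.1 0.3 z -1.5 [-0.02 -0.1   0.01]
-0.002 along/lat -0.5 -0.9 z -1.7 [ 0.   -0.08 -0.03]
True 26.0417
contact cmd z 0.1735 [ 0.51884687 -0.23887559  0.1752303 ] [-1.3  1.4  7.5] [ 0.24  0.31 -0.01] 28.5417
```

View pics/in.png

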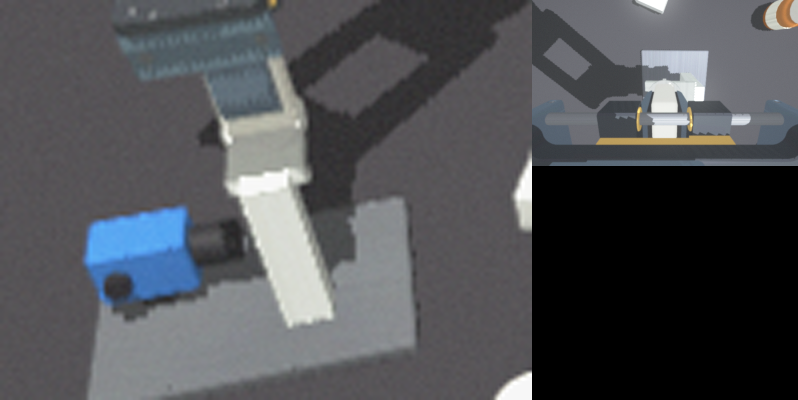

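The collar sits on the tines at about (265,125) in the crop, and contact came at TCP z 0.175, meaning a fork top of about 0.124. I'll release, back off upward, and check.

```bash
python3 - <<'E'
from h import *
p=monitor.read_tool_pos()
set_gripper(.6); env.sleep(.3); print(monitor.read_force().round(2))
env.servo_line([p[0],p[1],.29],rate=.1)
a=.437; q=np.array([p[0],p[1]])-.1*np.array([np.cos(a),np.sin(a)])
env.move_to([q[0],q[1]+.05,.36],down(a)); env.sleep(.4)
s=shot("scene","end_s");t=shot("top","end_t")
print("pred seat",proj(s,[.5208,-.2388,.125]),monitor.read_clock(),monitor.read_force().round(2))
f=lambda c,y,x:cv2.resize(c["image"][y:y+100,x:x+100,::-1],(400,400),interpolation=cv2.INTER_CUBIC)
cv2.imwrite("pics/end.png",np.hstack([f(s,130,110),f(t,150,420)]))
E
```

```text
[ 0.04 -0.62  0.07]
pred seat [165.21216081 182.7152722 ] 31.9083 [0.44 0.67 0.18]
```

View pics/end.png

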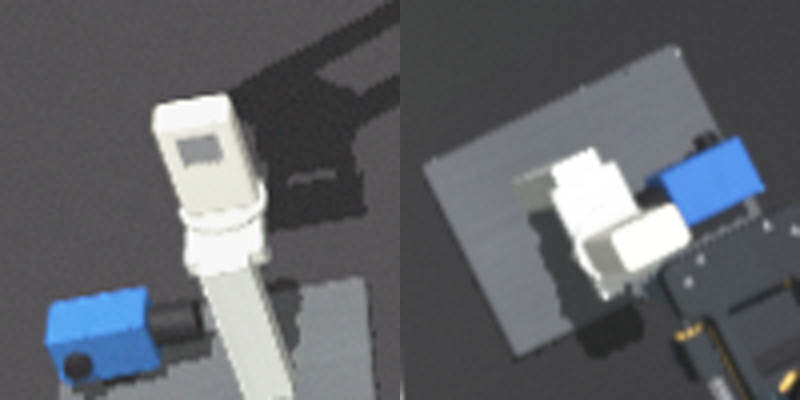

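The probe hangs in the fork, with the collar at crop (225,215) in the scene view and the top of the head at (650,240) in the top view. I'll check upright and position numerically, then hand in.

```bash
python3 - <<'E'
from h import *
s=shot("scene");t=shot("top")
p,r=tri([ray(t,482.3,209.7),ray(s,157.8,155.5)]); print(p,r[0])
a=.437;v=p[:2]-[.5204,-.2379]; print("along",v@[np.cos(a),np.sin(a)],"lat",v@[-np.sin(a),np.cos(a)])
if abs(p[2]-.201)<.01 and np.hypot(*v)<.007: print(workorder.sign_off())
E
```

```text
[ 0.51728356 -0.23641531  0.20519632] 0.000632859899719596
along -0.002195221401750157 lat 0.0026641199817919845
the job is handed in; nothing more can be done
None
```

The tall probe was unlocked after about 0.5 rad clockwise, drawn out and hung by its collar in the stand's fork. It was released with its head within about 4 mm of straight above the seat point, and the job is handed in.

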